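# Steer a steel tube past the post into the stock bay

## Robot

A 6-joint arm with a two-finger parallel gripper is mounted at the origin on a cart in front of the work surface, level with it; the furniture and walls round the work are solid. World frame = base frame: x ahead of the robot, y to its left, z up, the work surface at z = 0. Lengths are in m, angles in rad, forces in N, time in s.
With the tool pointing down it reaches from about 0.325 to 0.775 m from the base axis. Payload 9.3 kg.
Tool frame: the origin (TCP) lies midway between the tips of the shut fingers; the grasp point (between the pads) lies 19 mm behind it; z points along the fingers, y is the line along which they close (so a half turn about z gives the same grasp; the last joint's range is limited). The gripper opens to 85 mm and grips with 20 to 120 N. Pads are 22 mm wide; open, the fingers measure 114 mm over their backs; the gripper's body (76 mm by 85 mm) begins 54 mm behind the grasp point. The pads swing forward as they close: fully open they stand 13 mm farther back than shut.
Start: joints at [1.066, 0.259, 0.021, 1.334, 0, 1.418], TCP at [0.19, 0.516, 0.231] pointing down, gripper open.
Joint ranges: [-3.04, 3.04], [-0.91, 1.82], [-1.04, 1.36], [-1.92, 1.95], [-1.52, 1.45], [-3.14, 3.14]. Speed limits (rad/s): [2.22, 2.22, 2.79, 3.14, 3.14, 3.14].

## Interface

Orientations are given as a unit quaternion [w, x, y, z].
In Python, from workcell import arm, imaging gives the robot as it stands. The module is installed in compiled form; this text tells all that it offers.
- The arm moves only by the tool servo_tool, never from a script. Its argument "deltas" is a list of rows, each an object of numbers: "dx", "dy", "dz": the shift along the world's x, y, z in units of 40 mm (1.0 is 40 mm); "ax", "ay", "az": the turn, a rotation vector about the world's x, y, z in units of 8 degrees (1.0 is 8 degrees); "hand": the finger opening in mm, from 0 to 85.4. In form: [{"dx": .., "dy": .., "dz": .., "ax": .., "ay": .., "az": .., "hand": ..}, ...]. A call has exactly 5 rows; each row shifts and turns the commanded pose from where the row before left it; what a row does not reach is not made up. A row lasts 1/10 s, in which the tool goes at most 50 mm and 8.59 degrees, less where a joint would pass 70% of its speed; a pose out of reach is approached as far as the arm can. A call is refused whole if a number of a shift passes 1 or a number of a turn 1, either way. A call with a gripper value outside its range is refused whole. The fingers move at their own pace and stop on an object; the grip force is fixed at half the most. Time passes only in rows, so rows that do not move let the fingers close, or fill a call up. It gives the time, the measured TCP pose, the force, the opening and the grip force at its end, in the units of the state.
- arm.sense(): the state, without advancing time (a new reading comes with each control period).
- imaging.snapshot(name): name is "scene" or "top"; returns a dict with "frame" (420x560x3 uint8, red, green, blue), "range_z" (420x560 float32, m along the optical axis (not along the pixel's ray), 0 where there is no reading), "fx", "fy", "cx", "cy" (pixels), "R" (3x3) and "t" (3): a world point X has camera coordinates R X + t. Camera axes: x right, y down, z forward; pixel columns grow to the right and rows downward; lengths in m; the calibration is good to about 2 mm. A picture is of the moment at which its call begins.
- arm.hand_in(): hands the job in; it is judged then, once.
The state is a dict: "time": time; "joint_positions": joint angles; "qd": joint speeds; "tau": joint torques, N m; "position": TCP position; "tcp_rot": TCP orientation; "force": force on the tool from outside, world axes, zero at the start; "ft_torque": the same for the moment, N m; "opening": finger opening in m; "grasp_force": force on a finger pad.
Only numpy, scipy, OpenCV 4.12 (cv2) and the standard library are available. Lean on these libraries where they do the work, as an engineer would, in place of code of your own. Each camera call takes 0.05 s, during which the arm holds its last target. There are 200 camera calls.

## Task

Put the length of square steel tube away in the stock bay: it is too long to go straight in beside the post, so push its right end in past the left side of the post, slide it along behind the post, and then push its left end in, until the tube lies flush along the back rail of the bay. Only push it, gently, with the fingertips or the outside of the fingers: do not pinch it or lift it off the bench. Leave the orange tub, the steel block and the bearing where they are.

Things in the scene. Friction and masses are not known exactly. Their poses are not given: they have to be found in the camera images.
- tube: Loose square steel tube with closed black end caps, 270 mm long, 30 mm wide, 30 mm high, 0.2 to 0.4 kg. Origin at the centre of its underside; y runs along its length, x across it, z up. It starts in front of the bay, roughly parallel to the back rail and shifted to the left of the middle. It slides on the bench when pushed at its side or end.
- tube_left_end (a point): Centre of the tube's left end face (its +y end), 15 mm above the bench.
- tube_right_end (a point): Centre of the tube's right end face (its -y end), 15 mm above the bench.
- bay: Stock bay: fixed grey U frame of 12 mm thick, 28 mm high bars on the bench, open towards the robot; its floor is the bench. Origin on the bench, mid-mouth; x points into the bay, y left along the back rail. Face of the back rail at x = 100 mm. Two cheeks with round front ends run from x = 0 to 100 mm, inner faces at y = +-180 mm. A tube flush with the rail has its centre line at x = 85 mm.
- post: Fixed round dark steel post, 18 mm in diameter, 45 mm high, standing upright in the mouth of the bay, right of its middle (about 70 mm to the right of it, 10 mm inside the mouth). Origin at the centre of its foot. The opening between it and the left cheek is 226 to 256 mm wide, less than the tube's length.
- orange_tub: Bystander: low round orange tub, 68 mm across, 22 mm high, in front of the right end of the bay. Origin at the centre of its underside. Loose; to be left alone.
- steel_block: Bystander: brown-grey steel block, 45 x 56 x 42 mm, beside the left cheek. Origin at the centre of its underside. Loose; to be left alone.
- bearing: Bystander: ball bearing, 52 mm across, 15 mm high, lying beside the right cheek. Origin at the centre of its underside. Loose; to be left alone.

How it is judged:
By the outcome, as a careful person would: the job done as asked, in the order asked, and still so for the second after the job is handed in, with the robot touching nothing.
It also fails if it takes over 67 s, if anything falls off the work surface, if the arm or the gripper's body presses on something with over 40 N, if the wrist force passes 120 N, or if a joint passes its speed limit or range.

## Working session

There is one attempt and no reset: what is moved stays moved. The work goes in short steps, Python scripts to look and compute and a tool call to move; the robot and the scene stay as the last step left them, time stands still between calls to the robot, and variables do not carry over. Pictures are saved under pics/ and viewed, at most 10 in all, crops included, and the job is handed in when it is done.

Besides the shell and the picture viewer there is one more tool, called in YAML: its name, and indented under it one key for each argument. servo_tool: Moves the arm, as the interface text tells. Its arguments: {"type":"object","properties":{"deltas":{"type":"array","items":{"type":"object","properties":{"dx":{"type":"number"},"dy":{"type":"number"},"dz":{"type":"number"},"ax":{"type":"number"},"ay":{"type":"number"},"az":{"type":"number"},"hand":{"type":"number"}}}}},"required":["deltas"]}

```bash
mkdir -p pics
python3 - <<'E'
from workcell import arm, imaging
import cv2,numpy as np
s=arm.sense();print(s['time'],s['position'],s['tcp_rot'],s['opening'],s['force'])
for n in("top","scene"):
    d=imaging.snapshot(n);cv2.imwrite(f"pics/{n}0.png",d['frame'][:,:,::-1]);np.savez(f"{n}0.npz",**d)
    print(n,d['fx'],d['cx'],d['cy'],np.round(d['R'],3).tolist(),np.round(d['t'],3))
E
```

```text
0.0 [0.18938823 0.51605477 0.23064366] [-2.17115316e-04  1.74997008e-01  9.84568717e-01 -6.64798705e-04] 0.08547686406196535 [-0.65155279  0.5898023  -0.14409675]
top 482.3717835823164 276.57869459202516 205.42666846133517 [[-0.023, -1.0, -0.012], [-0.997, 0.023, -0.072], [0.072, 0.01, -0.997]] [-0.161  0.528  1.175]
scene 484.38239794396856 284.0109521194455 222.12178814351526 [[0.828, -0.561, -0.002], [-0.274, -0.402, -0.874], [0.489, 0.724, -0.487]] [-0.541  0.093  0.979]
```

View pics/top0.png

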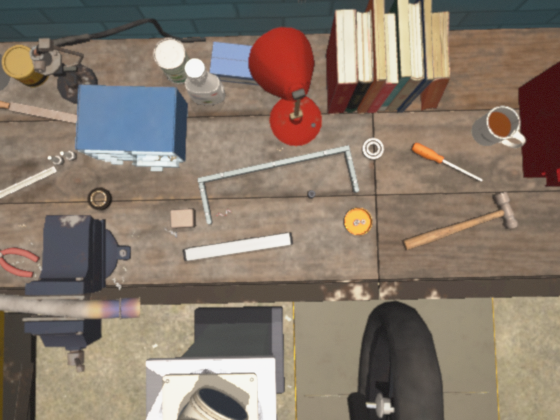

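View pics/scene0.png

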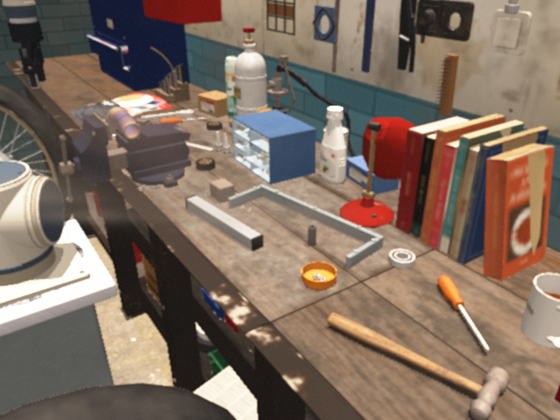

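The top view shows the tube from (187,254) to (290,240), the bay's left corner at (202,180) and right corner at (348,150), and the post at (310,194). The tub is at (357,221), the block at (182,218) and the bearing at (373,148). The lamp stands behind the rail at (295,120).

```bash
cat > h.py <<'E'
import numpy as np,cv2
def ray(d,uv,z):
    c=np.array([(uv[0]-d['cx'])/d['fx'],(uv[1]-d['cy'])/d['fy'],1.]);R=d['R'];o=-R.T@d['t'];r=R.T@c
    return (o+r*(z-o[2])/r[2])[:2]
def world(d):
    v,u=np.mgrid[:420,:560];Z=d['range_z'].astype(float)
    P=np.stack([(u-d['cx'])/d['fx']*Z,(v-d['cy'])/d['fy']*Z,Z],-1)-d['t']
    return P@d['R']
def blobs(d,zlo=.014,zhi=.06,box=(.28,.8,-.35,.4)):
    W=world(d);m=((W[...,2]>zlo)&(W[...,2]<zhi)&(W[...,0]>box[0])&(W[...,0]<box[1])&(W[...,1]>box[2])&(W[...,1]<box[3])&(d['range_z']>0)).astype(np.uint8)
    n,l,st,c=cv2.connectedComponentsWithStats(m)
    return W,m,n,l,st,c
E
python3 - <<'E'
from h import *
d=dict(np.load('top0.npz'))
W,m,n,l,st,c=blobs(d)
for i in range(1,n):
    if st[i,4]>15:
        k=l==i;z=np.median(W[k][:,2]);p=np.argwhere(k)[:,::-1].astype(np.float32)
        b=cv2.boxPoints(cv2.minAreaRect(p))
        print(i,st[i],np.round(z,3),[np.round(ray(d,q,z),3).tolist() for q in b])
for name,uv,z in [('post',(310,194),.045),('tub',(357,221),.022),('block',(182,218),.042),('bearing',(373,148),.015)]:print(name,ray(d,uv,z))
f=cv2.resize(d['frame'][130:270,160:400][:,:,::-1],None,fx=3.3,fy=3.3,interpolation=2)
cv2.imwrite('pics/crop0.png',f)
E
```

```text
1 [327  91  20  22 117] 0.037 [[0.776, -0.281], [0.804, -0.306], [0.761, -0.351], [0.734, -0.325]]
2 [189  93  35  12 179] 0.04 [[0.802, 0.037], [0.805, -0.046], [0.779, -0.047], [0.776, 0.036]]
3 [177  97  10  71 264] 0.039 [[0.623, 0.069], [0.797, 0.054], [0.796, 0.038], [0.621, 0.054]]
4 [ 271   98   49   46 1454] 0.022 [[0.79, -0.162], [0.793, -0.283], [0.679, -0.285], [0.676, -0.165]]
11 [ 198  146  150   78 1092] 0.027 [[0.597, 0.024], [0.669, -0.35], [0.554, -0.371], [0.482, 0.0]]
12 [ 63 151  12  10  83] 0.025 [[0.665, 0.358], [0.681, 0.342], [0.661, 0.323], [0.646, 0.34]]
13 [ 50 156  12   9  80] 0.025 [[0.661, 0.389], [0.66, 0.361], [0.64, 0.361], [0.641, 0.388]]
14 [ 92 156  15   6  23] 0.034 [[0.651, 0.281], [0.657, 0.28], [0.648, 0.244], [0.642, 0.245]]
15 [108 157  25   8 105] 0.023 [[0.655, 0.244], [0.653, 0.184], [0.636, 0.184], [0.637, 0.244]]
17 [135 156  41   9 242] 0.049 [[0.634, 0.169], [0.653, 0.169], [0.647, 0.071], [0.629, 0.071]]
20 [152 167  11   5  20] 0.058 [[0.614, 0.126], [0.622, 0.125], [0.619, 0.1], [0.611, 0.101]]
23 [ 87 188  23  23 266] 0.018 [[0.579, 0.298], [0.578, 0.243], [0.523, 0.243], [0.524, 0.298]]
24 [308 190   7   9  48] 0.044 [[0.558, -0.25], [0.558, -0.264], [0.538, -0.264], [0.539, -0.249]]
25 [170 209  26  19 458] 0.04 [[0.477, 0.087], [0.52, 0.086], [0.519, 0.025], [0.475, 0.026]]
28 [ 99 219  30  73 769] 0.028 [[0.501, 0.264], [0.499, 0.193], [0.324, 0.193], [0.325, 0.264]]
31 [ 183  233  110   28 1356] 0.029 [[0.423, 0.061], [0.458, -0.207], [0.429, -0.21], [0.393, 0.057]]
post [ 0.54831538 -0.25439567]
tub [ 0.48123022 -0.3691451 ]
block [0.49758841 0.05695077]
bearing [ 0.66259862 -0.41637263]
```

View pics/crop0.png

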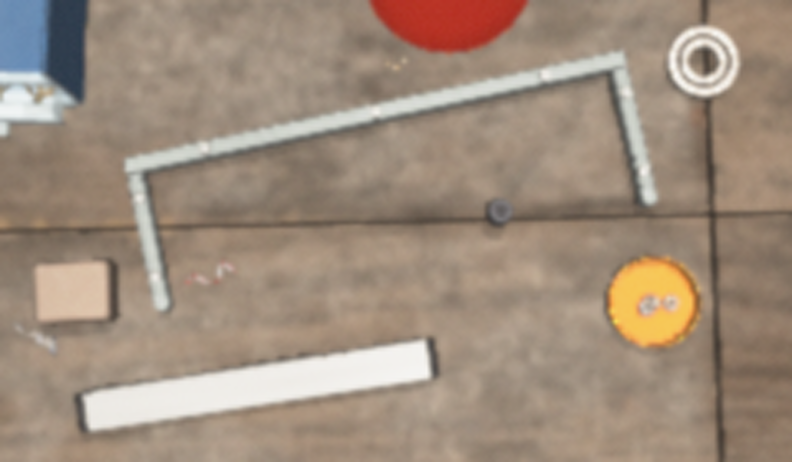

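The crop shows the tube lying in front of the bay, its right end level with the middle, the post's right side free and the left cheek's front tip at crop (163,305). Next I check the obstacle height along the approach path.

Run:
```python
from h import *
for n in('top0','scene0'):
    d=dict(np.load(n+'.npz'));W=world(d);ok=d['range_z']>0
    for y in np.arange(-.3,.6,.1):
        k=ok&(abs(W[...,1]-y-.05)<.05)
        print(n,round(y,1),[round(float(W[k&(abs(W[...,0]-x)<.05)][:,2].max(initial=-1)),2) for x in (.25,.35,.45,.55,.65)])
```

```text
top0 -0.3 [0.01, 0.01, 0.03, 0.05, 0.03]
top0 -0.2 [0.01, 0.01, 0.04, 0.01, 0.04]
top0 -0.1 [0.01, 0.01, 0.04, 0.03, 0.03]
top0 0.0 [0.01, 0.03, 0.05, 0.05, 0.14]
top0 0.1 [0.24, 0.24, 0.02, 0.01, 0.14]
top0 0.2 [0.23, 0.24, 0.14, 0.12, 0.14]
top0 0.3 [0.19, 0.19, 0.14, 0.12, 0.07]
top0 0.4 [0.13, 0.13, 0.01, 0.01, 0.01]
top0 0.5 [-1.0, 0.01, 0.02, 0.01, 0.01]
scene0 -0.3 [0.0, 0.0, 0.03, 0.04, 0.03]
scene0 -0.2 [0.0, 0.0, 0.03, 0.0, 0.03]
scene0 -0.1 [0.0, 0.03, 0.03, 0.03, 0.03]
scene0 0.0 [0.0, 0.03, 0.04, 0.04, 0.13]
scene0 0.1 [0.23, 0.23, 0.02, 0.0, 0.13]
scene0 0.2 [0.23, 0.23, 0.13, 0.12, 0.13]
scene0 0.3 [0.18, 0.18, 0.13, 0.12, 0.06]
scene0 0.4 [0.45, -0.0, -0.37, 0.0, 0.0]
scene0 0.5 [0.45, -0.0, -0.37, -0.0, 0.0]
```

servo_tool:
  deltas:
    - {"dz": 0.7}
    - {"dz": 0.7}
    - {"dz": 0.7}
    - {"dz": 0.7}
    - {"dz": 0.7}

```text
schema error: expected keys dx, dy, dz, ax, ay, az, hand
```

servo_tool:
  deltas:
    - {"dx": 0.3,"dy": -0.9}
    - {"dx": 0.3,"dy": -0.9}
    - {"dx": 0.3,"dy": -0.9}
    - {"dx": 0.3,"dy": -0.9}
    - {"dx": 0.3,"dy": -0.9}

```text
schema error: expected keys dx, dy, dz, ax, ay, az, hand
```

servo_tool:
  deltas:
    - {"dx": 0,"dy": 0,"dz": 0.7,"ax": 0,"ay": 0,"az": 0,"hand": 85}
    - {"dx": 0,"dy": 0,"dz": 0.7,"ax": 0,"ay": 0,"az": 0,"hand": 85}
    - {"dx": 0,"dy": 0,"dz": 0.7,"ax": 0,"ay": 0,"az": 0,"hand": 85}
    - {"dx": 0,"dy": 0,"dz": 0.7,"ax": 0,"ay": 0,"az": 0,"hand": 85}
    - {"dx": 0,"dy": 0,"dz": 0.7,"ax": 0,"ay": 0,"az": 0,"hand": 85}

```text
time: 0.6
position: [0.1894, 0.5161, 0.3721]
tcp_rot: [-0.0, 0.175, 0.985, -0.0]
force: [0.8, 0.6, -0.2]
opening: 0.0849
grasp_force: 0.0
```

servo_tool:
  deltas:
    - {"dx": 0.33,"dy": -1,"dz": 0,"ax": 0,"ay": 0,"az": 0.23,"hand": 85}
    - {"dx": 0.33,"dy": -1,"dz": 0,"ax": 0,"ay": 0,"az": 0.23,"hand": 85}
    - {"dx": 0.33,"dy": -1,"dz": 0,"ax": 0,"ay": 0,"az": 0.23,"hand": 85}
    - {"dx": 0.33,"dy": -1,"dz": 0,"ax": 0,"ay": 0,"az": 0.23,"hand": 85}
    - {"dx": 0.33,"dy": -1,"dz": 0,"ax": 0,"ay": 0,"az": 0.23,"hand": 85}

```text
time: 1.1
position: [0.2555, 0.3147, 0.371]
tcp_rot: [-0.0, 0.095, 0.996, -0.0]
force: [1.5, 0.2, 1.1]
opening: 0.0849
grasp_force: 0.0
```

servo_tool:
  deltas:
    - {"dx": 0.33,"dy": -1,"dz": 0,"ax": 0,"ay": 0,"az": 0.23,"hand": 85}
    - {"dx": 0.33,"dy": -1,"dz": 0,"ax": 0,"ay": 0,"az": 0.23,"hand": 85}
    - {"dx": 0.33,"dy": -1,"dz": 0,"ax": 0,"ay": 0,"az": 0.23,"hand": 85}
    - {"dx": 0.33,"dy": -1,"dz": 0,"ax": 0,"ay": 0,"az": 0.23,"hand": 85}
    - {"dx": 0.33,"dy": -1,"dz": 0,"ax": 0,"ay": 0,"az": 0.23,"hand": 85}

```text
time: 1.6
position: [0.3214, 0.1147, 0.3712]
tcp_rot: [0.0, 0.014, 1.0, 0.0]
force: [0.8, 0.1, -0.5]
opening: 0.0847
grasp_force: 0.0
```

servo_tool:
  deltas:
    - {"dx": 0.33,"dy": -1,"dz": 0,"ax": 0,"ay": 0,"az": 0.23,"hand": 85}
    - {"dx": 0.33,"dy": -1,"dz": 0,"ax": 0,"ay": 0,"az": 0.23,"hand": 85}
    - {"dx": 0.33,"dy": -1,"dz": 0,"ax": 0,"ay": 0,"az": 0.23,"hand": 85}
    - {"dx": 0.33,"dy": -1,"dz": 0,"ax": 0,"ay": 0,"az": 0.23,"hand": 85}
    - {"dx": 0.33,"dy": -1,"dz": 0,"ax": 0,"ay": 0,"az": 0.23,"hand": 85}

```text
time: 2.1
position: [0.3875, -0.0855, 0.3712]
tcp_rot: [-0.0, -0.065, 0.998, 0.0]
force: [0.9, 0.0, -0.1]
opening: 0.085
grasp_force: 0.0
```

servo_tool:
  deltas:
    - {"dx": -0.2,"dy": -0.1,"dz": -1,"ax": 0,"ay": 0,"az": 0,"hand": 85}
    - {"dx": 0,"dy": 0,"dz": -1,"ax": 0,"ay": 0,"az": 0,"hand": 85}
    - {"dx": 0,"dy": 0,"dz": -1,"ax": 0,"ay": 0,"az": 0,"hand": 85}
    - {"dx": 0,"dy": 0,"dz": -1,"ax": 0,"ay": 0,"az": 0,"hand": 85}
    - {"dx": 0,"dy": 0,"dz": -1,"ax": 0,"ay": 0,"az": 0,"hand": 85}

```text
time: 2.6
position: [0.3791, -0.0876, 0.1697]
tcp_rot: [0.0, -0.065, 0.998, -0.0]
force: [-0.1, -0.2, -0.3]
opening: 0.0848
grasp_force: 0.0
```

servo_tool:
  deltas:
    - {"dx": 0,"dy": 0,"dz": -1,"ax": 0,"ay": 0,"az": 0,"hand": 85}
    - {"dx": 0,"dy": 0,"dz": -1,"ax": 0,"ay": 0,"az": 0,"hand": 85}
    - {"dx": 0,"dy": 0,"dz": -1,"ax": 0,"ay": 0,"az": 0,"hand": 85}
    - {"dx": 0,"dy": 0,"dz": -0.8,"ax": 0,"ay": 0,"az": 0,"hand": 85}
    - {"dx": 0,"dy": 0,"dz": -0.4,"ax": 0,"ay": 0,"az": 0,"hand": 85}

```text
time: 3.1
position: [0.378, -0.087, 0.0009]
tcp_rot: [-0.002, -0.065, 0.998, 0.001]
force: [-0.2, 0.8, 0.1]
opening: 0.0851
grasp_force: 0.0
```

Run:
```python
from workcell import imaging
from h import *
d=imaging.snapshot('scene')
cv2.imwrite('pics/s1.png',cv2.resize(d['frame'][130:310,140:380][:,:,::-1],None,fx=3,fy=3))
```

```text
(no output)
```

View pics/s1.png

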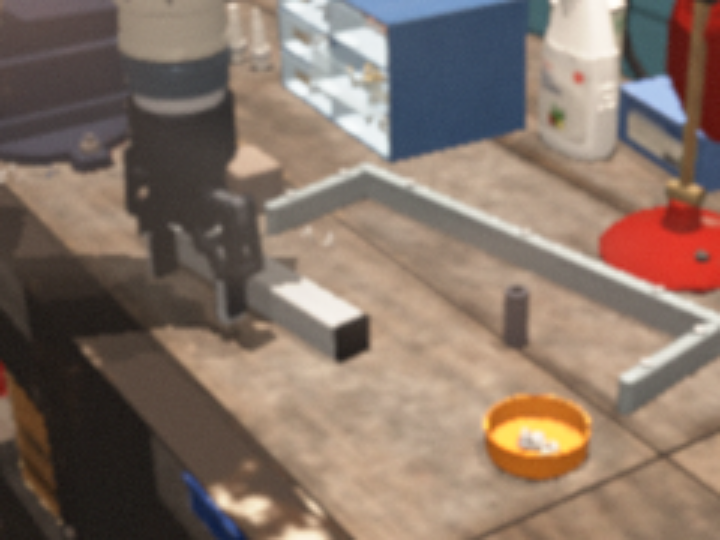

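The fingers straddle the tube's front side at crop (155,260) and (230,290). They're clear of it, and the tube's right end is at (350,340). Next is contact, then a turn about the tube's left end.

servo_tool:
  deltas:
    - {"dx": 0.1,"dy": -0.1,"dz": 0,"ax": 0,"ay": 0,"az": 0,"hand": 85}
    - {"dx": 0.1,"dy": -0.1,"dz": 0,"ax": 0,"ay": 0,"az": 0,"hand": 85}
    - {"dx": 0.1,"dy": 0,"dz": 0,"ax": 0,"ay": 0,"az": 0,"hand": 85}
    - {"dx": 0.1,"dy": 0,"dz": 0,"ax": 0,"ay": 0,"az": 0,"hand": 85}
    - {"dx": 0.1,"dy": 0,"dz": 0,"ax": 0,"ay": 0,"az": 0,"hand": 85}

```text
time: 3.65
position: [0.4003, -0.0958, 0.0038]
tcp_rot: [0.001, -0.065, 0.998, -0.0]
force: [-0.3, -0.7, -0.0]
opening: 0.0849
grasp_force: 0.0
```

servo_tool:
  deltas:
    - {"dx": 0.1,"dy": 0,"dz": 0,"ax": 0,"ay": 0,"az": 0.19,"hand": 85}
    - {"dx": 0.1,"dy": 0,"dz": 0,"ax": 0,"ay": 0,"az": 0.19,"hand": 85}
    - {"dx": 0.1,"dy": 0,"dz": 0,"ax": 0,"ay": 0,"az": 0.19,"hand": 85}
    - {"dx": 0.1,"dy": 0,"dz": 0,"ax": 0,"ay": 0,"az": 0.19,"hand": 85}
    - {"dx": 0.1,"dy": 0,"dz": 0,"ax": 0,"ay": 0,"az": 0.19,"hand": 85}

```text
time: 4.15
position: [0.4198, -0.0956, 0.0033]
tcp_rot: [-0.0, -0.132, 0.991, 0.0]
force: [-2.0, -1.2, 1.4]
opening: 0.0849
grasp_force: 1.1
```

servo_tool:
  deltas:
    - {"dx": 0.1,"dy": 0.02,"dz": 0,"ax": 0,"ay": 0,"az": 0.19,"hand": 85}
    - {"dx": 0.1,"dy": 0.02,"dz": 0,"ax": 0,"ay": 0,"az": 0.19,"hand": 85}
    - {"dx": 0.1,"dy": 0.02,"dz": 0,"ax": 0,"ay": 0,"az": 0.19,"hand": 85}
    - {"dx": 0.1,"dy": 0.02,"dz": 0,"ax": 0,"ay": 0,"az": 0.19,"hand": 85}
    - {"dx": 0.1,"dy": 0.02,"dz": 0,"ax": 0,"ay": 0,"az": 0.19,"hand": 85}

```text
time: 4.65
position: [0.4399, -0.0916, 0.0033]
tcp_rot: [0.0, -0.197, 0.98, 0.0]
force: [-1.2, -1.5, 1.1]
opening: 0.0846
grasp_force: 0.9
```

```bash
cat > tube.py <<'E'
from h import *
from workcell import imaging,arm
O=np.array([.522,-.185]);a=np.radians(10.9)
X=np.array([np.cos(a),np.sin(a)]);Y=np.array([-X[1],X[0]])
def see(cam='top',save=None):
    """bright tube top face pixels from depth+colour -> (x,y) points -> rectangle"""
    d=imaging.snapshot(cam);W=world(d)
    hsv=cv2.cvtColor(d['frame'],cv2.COLOR_RGB2HSV)
    m=(abs(W[...,2]-.03)<.008)&(d['range_z']>0)&(W[...,0]>.3)&(W[...,0]<.7)&(W[...,1]<.18)&(W[...,1]>-.38)
    B=np.stack([(W[...,:2]-O)@X,(W[...,:2]-O)@Y],-1)
    m&=~((abs(B[...,1])>.174)&(B[...,0]>-.006)&(abs(B[...,1])<.2))&(B[...,0]<.098)
    m&=np.hypot(B[...,0]-.0125,B[...,1]+.0727)>.016
    m=cv2.morphologyEx(m.astype(np.uint8),cv2.MORPH_OPEN,np.ones((3,3)))
    n,l,st,c=cv2.connectedComponentsWithStats(m)
    for i in np.argsort(-st[:,4]):
        if i and st[i,4]>40:
            (cx,cy),(w,h),_=r=cv2.minAreaRect(B[l==i].astype(np.float32)*1000)
            b=cv2.boxPoints(r);e=sorted([b[1]-b[0],b[2]-b[1]],key=np.linalg.norm)[1];e=e*np.sign(e[1])
            print(cam,'C(bay mm)',np.round((cx,cy),1),'wh',np.round((w,h),1),'theta',round(np.degrees(np.arctan2(-e[0],e[1])),1),np.round(b).tolist())
    if save: cv2.imwrite(save,cv2.resize(d['frame'][110:310,140:400][:,:,::-1],None,fx=3,fy=3))
E
python3 -c "
from tube import *
see('top');see('scene');s=arm.sense();print(s['time'],s['position'],s['force'])"
```

```text
top C(bay mm) [-19.3  33. ] wh [29.9 72.4] theta 11.5 [[-41.0, 65.0], [-27.0, -5.0], [3.0, 1.0], [-12.0, 71.0]]
scene C(bay mm) [-28.7  28.9] wh [51.1 80.5] theta 19.0 [[-66.0, 59.0], [-40.0, -17.0], [9.0, -1.0], [-18.0, 75.0]]
scene C(bay mm) [-45.1 131.4] wh [51.2 78. ] theta 33.8 [[-88.0, 150.0], [-45.0, 85.0], [-2.0, 113.0], [-45.0, 178.0]]
scene C(bay mm) [-61.8 221.8] wh [30.3 75.7] theta 8.3 [[-82.0, 257.0], [-71.0, 182.0], [-41.0, 187.0], [-52.0, 261.0]]
4.75 [ 0.44030808 -0.0915865   0.00328934] [-0.83091425  0.78150909  0.58088216]
```

servo_tool:
  deltas:
    - {"dx": 0.1,"dy": 0.03,"dz": 0,"ax": 0,"ay": 0,"az": 0.19,"hand": 85}
    - {"dx": 0.1,"dy": 0.03,"dz": 0,"ax": 0,"ay": 0,"az": 0.19,"hand": 85}
    - {"dx": 0.1,"dy": 0.03,"dz": 0,"ax": 0,"ay": 0,"az": 0.19,"hand": 85}
    - {"dx": 0.1,"dy": 0.03,"dz": 0,"ax": 0,"ay": 0,"az": 0.19,"hand": 85}
    - {"dx": 0.1,"dy": 0.03,"dz": 0,"ax": 0,"ay": 0,"az": 0.19,"hand": 85}

```text
time: 5.25
position: [0.4599, -0.0856, 0.0032]
tcp_rot: [-0.0, -0.262, 0.965, 0.0]
force: [-0.4, -0.3, -0.7]
opening: 0.0852
grasp_force: 0.7
```

servo_tool:
  deltas:
    - {"dx": -0.3,"dy": -0.2,"dz": 0,"ax": 0,"ay": 0,"az": 0,"hand": 85}
    - {"dx": -0.3,"dy": -0.1,"dz": 0.5,"ax": 0,"ay": 0,"az": 0,"hand": 85}
    - {"dx": 0,"dy": 0,"dz": 1,"ax": 0,"ay": 0,"az": 0,"hand": 0}
    - {"dx": -0.5,"dy": 1,"dz": 1,"ax": 0,"ay": 0,"az": 0,"hand": 0}
    - {"dx": -0.5,"dy": 1,"dz": 0,"ax": 0,"ay": 0,"az": 0,"hand": 0}

```text
time: 5.75
position: [0.4006, -0.0254, 0.1]
tcp_rot: [0.003, -0.26, 0.966, -0.002]
force: [0.4, 1.7, 0.6]
opening: 0.0434
grasp_force: 0.0
```

```bash
python3 -c "
from tube import *
see('top');see('scene','pics/s2.png');s=arm.sense();print(s['time'],s['position'],s['force'])"
```

```text
top C(bay mm) [-12.2 109.1] wh [ 30.5 216. ] theta 19.6 [[-63.0, 206.0], [10.0, 2.0], [38.0, 12.0], [-34.0, 216.0]]
scene C(bay mm) [-22.1 130.8] wh [ 34.6 270.1] theta 20.2 [[-85.0, 252.0], [8.0, -2.0], [41.0, 10.0], [-52.0, 264.0]]
scene C(bay mm) [  7.2 231.1] wh [38.4 68.1] theta 31.6 [[-27.0, 250.0], [9.0, 192.0], [41.0, 212.0], [6.0, 270.0]]
5.85 [ 0.39589593 -0.02168222  0.09735175] [-0.39184913  0.58513508  0.04961526]
```

View pics/s2.png

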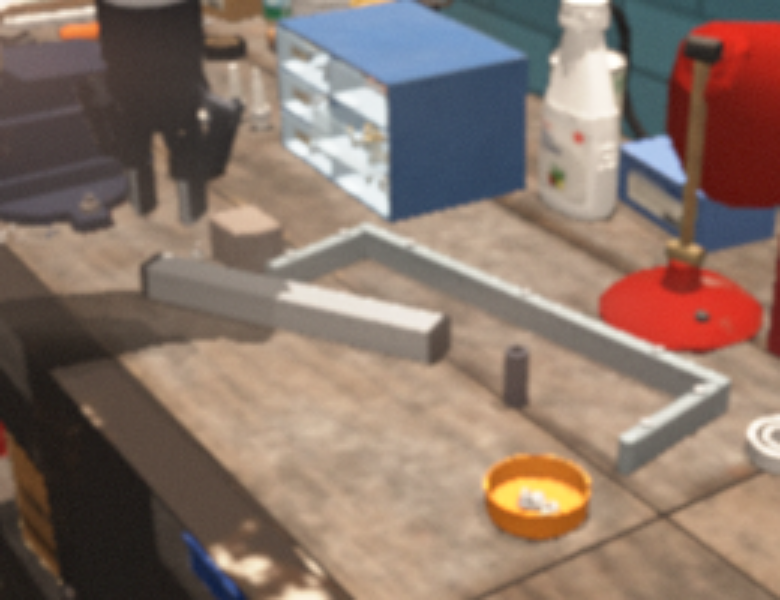

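The tube now points its right end into the mouth at (435,340), left of the post at (515,375). Its left end is at (150,275), in front of the cheek. I check the clamped pipe's clearance before going to the left end.

Run:
```python
from h import *
for n in('top0','scene0'):
    d=dict(np.load(n+'.npz'));W=world(d);k=(d['range_z']>0)&(W[...,2]>.15)&(W[...,0]>.2)&(W[...,0]<.45)&(W[...,1]>.0)&(W[...,1]<.3)
    P=W[k];print(n,len(P),P.min(0),P.max(0))
    for y in np.arange(.08,.3,.03):
        q=P[abs(P[:,1]-y)<.015]
        if len(q)>3:print(round(y,2),q.min(0).round(3),q.max(0).round(3))
```

```text
top0 2898 [0.24576597 0.1085916  0.1500276 ] [0.3677987  0.29999548 0.23913864]
0.11 [0.288 0.109 0.2  ] [0.328 0.125 0.227]
0.14 [0.287 0.125 0.207] [0.328 0.155 0.233]
0.17 [0.289 0.155 0.209] [0.326 0.185 0.238]
0.2 [0.29  0.185 0.215] [0.326 0.215 0.239]
0.23 [0.257 0.215 0.15 ] [0.362 0.245 0.234]
0.26 [0.246 0.245 0.15 ] [0.368 0.275 0.221]
0.29 [0.247 0.275 0.151] [0.368 0.3   0.204]
scene0 1111 [0.24578259 0.10410541 0.15011707] [0.36898106 0.29995144 0.2339319 ]
0.11 [0.286 0.104 0.179] [0.327 0.125 0.224]
0.14 [0.286 0.125 0.184] [0.327 0.155 0.231]
0.17 [0.288 0.155 0.193] [0.32  0.185 0.234]
0.2 [0.287 0.185 0.195] [0.312 0.215 0.233]
0.23 [0.251 0.216 0.15 ] [0.366 0.245 0.222]
0.26 [0.246 0.245 0.15 ] [0.369 0.274 0.201]
0.29 [0.246 0.275 0.15 ] [0.326 0.3   0.186]
```

Run:
```python
from tube import *
s=arm.sense();p=s['position'];print(p)
for n in('top','scene'):
    d=imaging.snapshot(n);W=world(d)
    for z in np.arange(.12,.7,.04):
        k=(d['range_z']>0)&(abs(W[...,2]-z)<.02)&(W[...,0]<.5)&(W[...,0]>-.1)&(W[...,1]<.09)&(W[...,1]>-.2)
        P=W[k]
        if len(P)>5:print(n,round(z-p[2],2),'rel x',(P.min(0)-p).round(3)[:1],(P.max(0)-p).round(3)[:1],'rel y',(P.min(0)-p).round(3)[1],(P.max(0)-p).round(3)[1])
```

```text
[ 0.39589593 -0.02168222  0.09735175]
top 0.02 rel x [-0.35] [-0.307] rel y -0.069 0.084
top 0.06 rel x [-0.338] [0.033] rel y -0.051 0.079
top 0.1 rel x [-0.323] [0.044] rel y -0.061 0.035
top 0.14 rel x [-0.03] [0.024] rel y -0.037 -0.02
top 0.18 rel x [-0.028] [0.017] rel y -0.037 -0.022
top 0.22 rel x [-0.026] [0.011] rel y -0.037 -0.025
top 0.26 rel x [-0.034] [0.05] rel y -0.046 0.011
top 0.3 rel x [-0.049] [0.052] rel y -0.052 0.029
top 0.34 rel x [-0.02] [0.05] rel y -0.05 0.022
top 0.38 rel x [-0.084] [0.059] rel y -0.056 0.027
top 0.42 rel x [-0.108] [0.059] rel y -0.056 0.04
top 0.46 rel x [-0.182] [0.031] rel y -0.048 0.068
top 0.5 rel x [-0.178] [-0.044] rel y -0.029 0.102
top 0.54 rel x [-0.165] [-0.093] rel y -0.021 0.11
scene 0.02 rel x [-0.412] [0.022] rel y -0.093 0.111
scene 0.06 rel x [-0.402] [0.042] rel y -0.092 0.112
scene 0.1 rel x [-0.392] [0.046] rel y -0.084 0.077
scene 0.14 rel x [-0.035] [0.035] rel y -0.045 0.007
scene 0.18 rel x [-0.035] [0.039] rel y -0.044 0.021
scene 0.22 rel x [-0.036] [0.037] rel y -0.044 0.012
scene 0.26 rel x [-0.048] [0.038] rel y -0.055 0.033
scene 0.3 rel x [-0.05] [0.036] rel y -0.059 0.038
scene 0.34 rel x [-0.048] [0.034] rel y -0.057 0.044
scene 0.38 rel x [-0.075] [0.037] rel y -0.062 0.025
```

servo_tool:
  deltas:
    - {"dx": -0.1,"dy": 0.86,"dz": 0,"ax": 0,"ay": 0,"az": 0,"hand": 0}
    - {"dx": 0,"dy": 0.86,"dz": 0,"ax": 0,"ay": 0,"az": 0,"hand": 0}
    - {"dx": 0,"dy": 0.86,"dz": 0,"ax": 0,"ay": 0,"az": 0,"hand": 0}
    - {"dx": 0,"dy": 0,"dz": -1,"ax": 0,"ay": 0,"az": 0,"hand": 0}
    - {"dx": 0,"dy": 0,"dz": -1.1,"ax": 0,"ay": 0,"az": 0,"hand": 0}

```text
out of range: row 5 has -1.1, outside -1 to 1
```

```bash
python3 -c "
from tube import *
see('scene','pics/s3.png');s=arm.sense();print(s['time'],s['position'],s['tcp_rot'],s['opening'],s['force'])"
```

```text
scene C(bay mm) [-21.9 130.4] wh [ 34.8 271.2] theta 19.7 [[-84.0, 252.0], [7.0, -3.0], [40.0, 9.0], [-51.0, 264.0]]
scene C(bay mm) [  6.4 232.6] wh [35.3 67.7] theta 27.9 [[-25.0, 254.0], [7.0, 194.0], [38.0, 211.0], [6.0, 271.0]]
6.0 [ 0.39878164 -0.02461306  0.09676683] [ 3.72694339e-04 -2.61168269e-01  9.65293165e-01 -3.19161250e-04] 0.0042389752689696815 [ 0.11309672 -0.4522842   0.14469544]
```

View pics/s3.png

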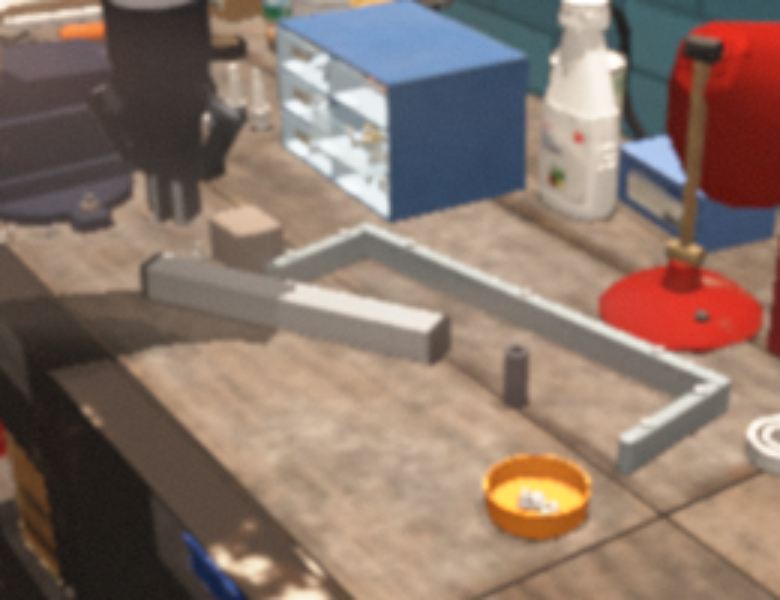

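The move was refused and nothing changed. The hand is shut above at (175,190), and the tube is as before. I repeat it with valid numbers.

servo_tool:
  deltas:
    - {"dx": -0.18,"dy": 0.88,"dz": 0,"ax": 0,"ay": 0,"az": 0,"hand": 0}
    - {"dx": 0,"dy": 0.88,"dz": 0,"ax": 0,"ay": 0,"az": 0,"hand": 0}
    - {"dx": 0,"dy": 0.88,"dz": 0,"ax": 0,"ay": 0,"az": 0,"hand": 0}
    - {"dx": 0,"dy": 0,"dz": -0.4,"ax": 0,"ay": 0,"az": 0,"hand": 0}
    - {"dx": 0,"dy": 0,"dz": -0.9,"ax": 0,"ay": 0,"az": 0,"hand": 0}

```text
time: 6.5
position: [0.3941, 0.0814, 0.0454]
tcp_rot: [0.002, -0.262, 0.965, -0.001]
force: [0.5, 0.4, -0.1]
opening: 0.0005
grasp_force: 0.0
```

servo_tool:
  deltas:
    - {"dx": 0,"dy": 0,"dz": -0.6,"ax": 0,"ay": 0,"az": 0,"hand": 0}
    - {"dx": 0,"dy": 0,"dz": -0.2,"ax": 0,"ay": 0,"az": 0,"hand": 0}
    - {"dx": 0,"dy": 0,"dz": 0,"ax": 0,"ay": 0,"az": 0,"hand": 0}
    - {"dx": 0.05,"dy": -0.09,"dz": 0,"ax": 0,"ay": 0,"az": 0,"hand": 0}
    - {"dx": 0.05,"dy": -0.09,"dz": 0,"ax": 0,"ay": 0,"az": 0,"hand": 0}

```text
time: 7.0
position: [0.3968, 0.0735, 0.0136]
tcp_rot: [0.001, -0.261, 0.965, -0.0]
force: [-0.5, 0.0, 0.7]
opening: 0.0001
grasp_force: 0.0
```

```bash
python3 -c "
from tube import *
see('scene');see('top');s=arm.sense();print(s['time'],s['position'],s['tcp_rot'],s['opening'],s['force'])"
```

```text
scene C(bay mm) [-27.3 145.3] wh [ 36.6 302.8] theta 19.7 [[-95.0, 282.0], [6.0, -3.0], [41.0, 9.0], [-61.0, 294.0]]
scene C(bay mm) [  7.7 227.9] wh [34.2 62.1] theta 35.6 [[-24.0, 243.0], [12.0, 193.0], [40.0, 213.0], [4.0, 263.0]]
top C(bay mm) [-15.8 119.5] wh [ 30.5 237.9] theta 19.5 [[-70.0, 226.0], [10.0, 2.0], [38.0, 12.0], [-41.0, 237.0]]
7.1 [0.39682435 0.07343601 0.01348126] [ 9.95522467e-04 -2.60500940e-01  9.65473018e-01 -3.46226765e-04] -0.0002534396013230106 [0.58719841 0.35468547 0.32144616]
```

servo_tool:
  deltas:
    - {"dx": 0.064,"dy": -0.108,"dz": 0,"ax": 0,"ay": 0,"az": 0,"hand": 0}
    - {"dx": 0.064,"dy": -0.108,"dz": 0,"ax": 0,"ay": 0,"az": 0,"hand": 0}
    - {"dx": 0.064,"dy": -0.108,"dz": 0,"ax": 0,"ay": 0,"az": 0,"hand": 0}
    - {"dx": 0.064,"dy": -0.108,"dz": 0,"ax": 0,"ay": 0,"az": 0,"hand": 0}
    - {"dx": 0.064,"dy": -0.108,"dz": 0,"ax": 0,"ay": 0,"az": 0,"hand": 0}

```text
time: 7.6
position: [0.4086, 0.0521, 0.0126]
tcp_rot: [-0.0, -0.261, 0.965, 0.0]
force: [-1.0, 2.9, 2.5]
opening: -0.0001
grasp_force: 1.6
```

servo_tool:
  deltas:
    - {"dx": 0.064,"dy": -0.108,"dz": 0,"ax": 0,"ay": 0,"az": 0,"hand": 0}
    - {"dx": 0.064,"dy": -0.108,"dz": 0,"ax": 0,"ay": 0,"az": 0,"hand": 0}
    - {"dx": 0.064,"dy": -0.108,"dz": 0,"ax": 0,"ay": 0,"az": 0,"hand": 0}
    - {"dx": 0.064,"dy": -0.108,"dz": 0,"ax": 0,"ay": 0,"az": 0,"hand": 0}
    - {"dx": 0.064,"dy": -0.108,"dz": 0,"ax": 0,"ay": 0,"az": 0,"hand": 0}

```text
time: 8.1
position: [0.4214, 0.0305, 0.0126]
tcp_rot: [-0.0, -0.261, 0.965, 0.0]
force: [-1.4, 3.0, 1.8]
opening: -0.0
grasp_force: 1.5
```

```bash
python3 -c "
from tube import *
see('scene','pics/s4.png');see('top');s=arm.sense();print(s['time'],s['position'],s['tcp_rot'],s['opening'],s['force'])"
```

```text
scene C(bay mm) [-12.   99.9] wh [ 34.8 296.8] theta 19.4 [[-78.0, 234.0], [21.0, -46.0], [54.0, -34.0], [-45.0, 246.0]]
scene C(bay mm) [ 10.9 220.6] wh [25.7 51.7] theta 46.1 [[-17.0, 229.0], [21.0, 193.0], [38.0, 212.0], [1.0, 248.0]]
top C(bay mm) [ 0.1 73.5] wh [ 30.3 234.1] theta 19.5 [[-53.0, 179.0], [25.0, -42.0], [53.0, -32.0], [-25.0, 189.0]]
8.2 [0.42187718 0.03007142 0.01259269] [ 1.48792683e-04 -2.60519248e-01  9.65468544e-01 -4.34755705e-04] -0.00033601171295920957 [ 0.39985965 -0.15218646  0.29953556]
```

servo_tool:
  deltas:
    - {"dx": 0.064,"dy": -0.108,"dz": 0,"ax": 0,"ay": 0,"az": 0,"hand": 0}
    - {"dx": 0.064,"dy": -0.108,"dz": 0,"ax": 0,"ay": 0,"az": 0,"hand": 0}
    - {"dx": 0.064,"dy": -0.108,"dz": 0,"ax": 0,"ay": 0,"az": 0,"hand": 0}
    - {"dx": 0.064,"dy": -0.108,"dz": 0,"ax": 0,"ay": 0,"az": 0,"hand": 0}
    - {"dx": 0.064,"dy": -0.108,"dz": 0,"ax": 0,"ay": 0,"az": 0,"hand": 0}

```text
time: 8.7
position: [0.4343, 0.0088, 0.0126]
tcp_rot: [-0.0, -0.261, 0.965, -0.0]
force: [-1.7, 1.9, 0.0]
opening: -0.0002
grasp_force: 0.8
```

servo_tool:
  deltas:
    - {"dx": 0.064,"dy": -0.108,"dz": 0,"ax": 0,"ay": 0,"az": 0,"hand": 0}
    - {"dx": 0.064,"dy": -0.108,"dz": 0,"ax": 0,"ay": 0,"az": 0,"hand": 0}
    - {"dx": 0.064,"dy": -0.108,"dz": 0,"ax": 0,"ay": 0,"az": 0,"hand": 0}
    - {"dx": 0.064,"dy": -0.108,"dz": 0,"ax": 0,"ay": 0,"az": 0,"hand": 0}
    - {"dx": 0.064,"dy": -0.108,"dz": 0,"ax": 0,"ay": 0,"az": 0,"hand": 0}

```text
time: 9.2
position: [0.4471, -0.0128, 0.0126]
tcp_rot: [-0.0, -0.261, 0.965, -0.0]
force: [-0.2, 1.1, -0.5]
opening: -0.0
grasp_force: 0.7
```

```bash
python3 -c "
from tube import *
see('scene','pics/s5.png');see('top');s=arm.sense();print(s['time'],s['position'],s['tcp_rot'],s['opening'],s['force'])"
```

```text
scene C(bay mm) [ 5.2 53.2] wh [ 35.3 298.2] theta 19.6 [[-61.0, 188.0], [39.0, -93.0], [72.0, -81.0], [-28.0, 200.0]]
top C(bay mm) [17.5 24. ] wh [ 30.4 229.6] theta 19.3 [[-35.0, 127.0], [41.0, -89.0], [70.0, -79.0], [-6.0, 137.0]]
9.3 [ 0.44751158 -0.0130438   0.01268698] [ 2.47302123e-04 -2.60583243e-01  9.65451294e-01 -3.32934939e-04] 0.00020417601741229245 [ 0.63193188 -0.6770828   1.00379485]
```

View pics/s5.png

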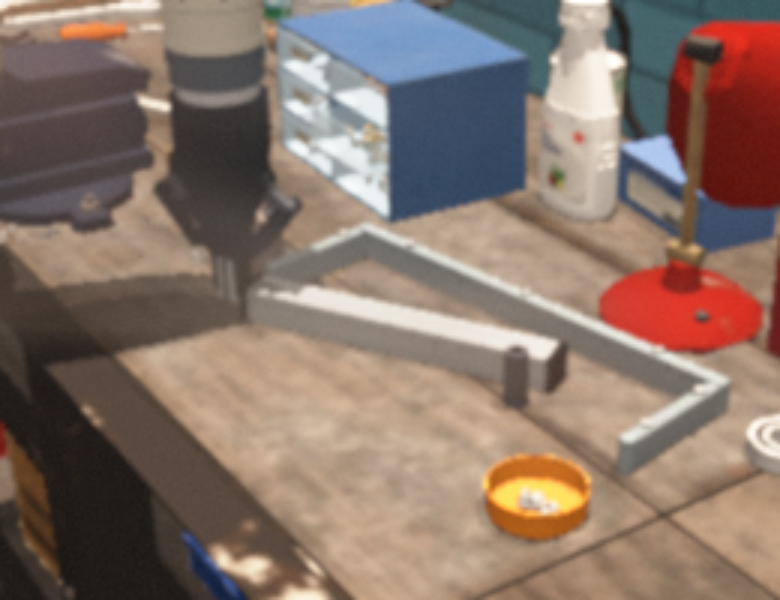

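The tube's right end is behind the post at (555,365), with clear bench between the tube and the post at (515,375). The rail isn't touched yet. I slide it 50 mm further, then back off and lift.

servo_tool:
  deltas:
    - {"dx": 0.064,"dy": -0.108,"dz": 0,"ax": 0,"ay": 0,"az": 0,"hand": 0}
    - {"dx": 0.064,"dy": -0.108,"dz": 0,"ax": 0,"ay": 0,"az": 0,"hand": 0}
    - {"dx": 0.064,"dy": -0.108,"dz": 0,"ax": 0,"ay": 0,"az": 0,"hand": 0}
    - {"dx": 0.064,"dy": -0.108,"dz": 0,"ax": 0,"ay": 0,"az": 0,"hand": 0}
    - {"dx": 0.064,"dy": -0.108,"dz": 0,"ax": 0,"ay": 0,"az": 0,"hand": 0}

```text
time: 9.8
position: [0.4599, -0.0343, 0.0126]
tcp_rot: [0.0, -0.261, 0.965, 0.0]
force: [-2.0, 2.6, 0.6]
opening: 0.0
grasp_force: 1.3
```

servo_tool:
  deltas:
    - {"dx": 0.064,"dy": -0.108,"dz": 0,"ax": 0,"ay": 0,"az": 0,"hand": 0}
    - {"dx": 0.064,"dy": -0.108,"dz": 0,"ax": 0,"ay": 0,"az": 0,"hand": 0}
    - {"dx": 0.064,"dy": -0.108,"dz": 0,"ax": 0,"ay": 0,"az": 0,"hand": 0}
    - {"dx": 0.064,"dy": -0.108,"dz": 0,"ax": 0,"ay": 0,"az": 0,"hand": 0}
    - {"dx": 0.064,"dy": -0.108,"dz": 0,"ax": 0,"ay": 0,"az": 0,"hand": 0}

```text
time: 10.3
position: [0.4727, -0.0559, 0.0126]
tcp_rot: [0.0, -0.261, 0.965, 0.0]
force: [-2.1, 3.3, 2.6]
opening: -0.0001
grasp_force: 1.5
```

servo_tool:
  deltas:
    - {"dx": -0.25,"dy": 0.43,"dz": 0,"ax": 0,"ay": 0,"az": 0,"hand": 0}
    - {"dx": -0.5,"dy": 0,"dz": 0.5,"ax": 0,"ay": 0,"az": 0,"hand": 0}
    - {"dx": -0.7,"dy": 0,"dz": 0.8,"ax": 0,"ay": 0,"az": 0,"hand": 0}
    - {"dx": 0,"dy": -0.8,"dz": 0.5,"ax": 0,"ay": 0,"az": 0,"hand": 85}
    - {"dx": 0,"dy": -0.2,"dz": 0,"ax": 0,"ay": 0,"az": 0,"hand": 85}

```text
time: 10.8
position: [0.4154, -0.0797, 0.0871]
tcp_rot: [0.002, -0.261, 0.965, -0.002]
force: [-0.2, 0.3, 0.5]
opening: 0.0282
grasp_force: 0.0
```

```bash
python3 -c "
from tube import *
see('scene','pics/s6.png');see('top');s=arm.sense();print(s['time'],s['position'],s['tcp_rot'],s['opening'],s['force'])"
```

```text
scene C(bay mm) [26.3 -7.6] wh [ 35.9 269.6] theta 19.0 [[-35.0, 114.0], [53.0, -141.0], [87.0, -129.0], [-1.0, 126.0]]
top C(bay mm) [27.9 -4.3] wh [ 30.4 270.1] theta 19.3 [[-31.0, 118.0], [58.0, -137.0], [87.0, -127.0], [-2.0, 128.0]]
10.9 [ 0.41456236 -0.07881512  0.08468669] [ 5.23470271e-04 -2.59987634e-01  9.65611664e-01 -5.20186836e-04] 0.04298420692741267 [ 0.09196986 -0.42820983 -1.36196737]
```

servo_tool:
  deltas:
    - {"dx": 0.39,"dy": -0.46,"dz": 0,"ax": 0,"ay": 0,"az": 0,"hand": 85}
    - {"dx": 0.39,"dy": -0.46,"dz": 0,"ax": 0,"ay": 0,"az": 0,"hand": 85}
    - {"dx": 0.39,"dy": -0.46,"dz": 0,"ax": 0,"ay": 0,"az": 0,"hand": 85}
    - {"dx": 0.39,"dy": -0.46,"dz": 0,"ax": 0,"ay": 0,"az": 0,"hand": 85}
    - {"dx": 0,"dy": 0,"dz": -0.3,"ax": 0,"ay": 0,"az": 0,"hand": 85}

```text
time: 11.4
position: [0.4791, -0.1531, 0.0719]
tcp_rot: [0.001, -0.26, 0.966, -0.001]
force: [0.6, 0.7, 0.2]
opening: 0.0848
grasp_force: 0.0
```

servo_tool:
  deltas:
    - {"dx": 0,"dy": 0,"dz": -0.8,"ax": 0,"ay": 0,"az": 0,"hand": 85}
    - {"dx": 0,"dy": 0,"dz": -0.7,"ax": 0,"ay": 0,"az": 0,"hand": 85}
    - {"dx": 0,"dy": 0,"dz": -0.2,"ax": 0,"ay": 0,"az": 0,"hand": 85}
    - {"dx": 0,"dy": 0,"dz": 0,"ax": 0,"ay": 0,"az": 0,"hand": 85}
    - {"dx": 0,"dy": 0,"dz": 0,"ax": 0,"ay": 0,"az": 0,"hand": 85}

```text
time: 11.9
position: [0.4772, -0.1517, 0.005]
tcp_rot: [0.0, -0.261, 0.965, -0.0]
force: [-0.2, -0.7, 0.4]
opening: 0.0853
grasp_force: 0.0
```

```bash
python3 -c "
from tube import *
see('top');see('scene','pics/s7.png');s=arm.sense();print(s['time'],s['position'],s['tcp_rot'],s['opening'],s['force'])"
```

```text
top C(bay mm) [ 48.7 -64.1] wh [ 30.2 143.2] theta 19.3 [[11.0, -2.0], [58.0, -137.0], [87.0, -127.0], [39.0, 8.0]]
scene C(bay mm) [ 44.3 -61.3] wh [ 35.3 156. ] theta 19.8 [[1.0, 6.0], [54.0, -141.0], [87.0, -129.0], [34.0, 18.0]]
scene C(bay mm) [-14.9  80.7] wh [69.4 83.4] theta 55.9 [[-69.0, 75.0], [0.0, 29.0], [39.0, 86.0], [-30.0, 133.0]]
scene C(bay mm) [  0.8 226. ] wh [18.5 32.4] theta 24.7 [[-14.0, 237.0], [-1.0, 207.0], [16.0, 215.0], [2.0, 245.0]]
scene C(bay mm) [-25.7 -11.8] wh [10.4 18.7] theta 56.7 [[-36.0, -11.0], [-21.0, -21.0], [-15.0, -13.0], [-31.0, -2.0]]
12.0 [ 0.47758803 -0.15205897  0.00566658] [ 6.56803882e-04 -2.60969083e-01  9.65346763e-01 -5.76924205e-04] 0.08517453316382811 [ 0.61727857 -0.40970605  0.21953956]
```

View pics/s7.png

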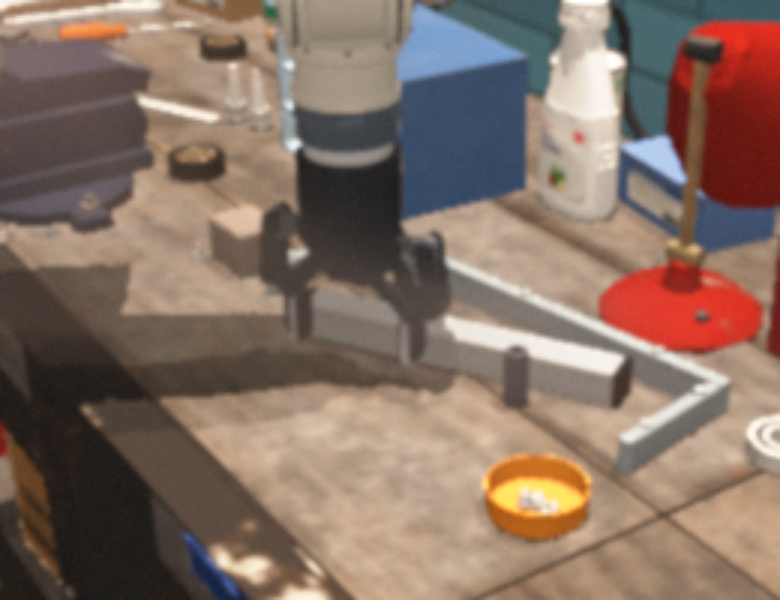

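Both fingers stand in front of the tube's left half at (300,315) and (410,340). The tube runs behind the post with its right end at (620,375). Now I swing the left end in.

servo_tool:
  deltas:
    - {"dx": 0.087,"dy": 0.05,"dz": 0,"ax": 0,"ay": 0,"az": 0,"hand": 85}
    - {"dx": 0.087,"dy": 0.05,"dz": 0,"ax": 0,"ay": 0,"az": 0,"hand": 85}
    - {"dx": 0.087,"dy": 0.05,"dz": 0,"ax": 0,"ay": 0,"az": 0,"hand": 85}
    - {"dx": 0.087,"dy": 0.05,"dz": 0,"ax": 0,"ay": 0,"az": 0,"hand": 85}
    - {"dx": 0.087,"dy": 0.05,"dz": 0,"ax": 0,"ay": 0,"az": 0,"hand": 85}

```text
time: 12.5
position: [0.4946, -0.1418, 0.0047]
tcp_rot: [-0.0, -0.261, 0.965, -0.0]
force: [-2.1, -1.1, 1.2]
opening: 0.0847
grasp_force: 1.5
```

servo_tool:
  deltas:
    - {"dx": 0.093,"dy": 0.064,"dz": 0,"ax": 0,"ay": 0,"az": -0.16,"hand": 85}
    - {"dx": 0.093,"dy": 0.064,"dz": 0,"ax": 0,"ay": 0,"az": -0.16,"hand": 85}
    - {"dx": 0.093,"dy": 0.064,"dz": 0,"ax": 0,"ay": 0,"az": -0.16,"hand": 85}
    - {"dx": 0.093,"dy": 0.064,"dz": 0,"ax": 0,"ay": 0,"az": -0.16,"hand": 85}
    - {"dx": 0.093,"dy": 0.064,"dz": 0,"ax": 0,"ay": 0,"az": -0.16,"hand": 85}

```text
time: 13.0
position: [0.5131, -0.129, 0.0046]
tcp_rot: [-0.0, -0.206, 0.979, 0.0]
force: [-2.2, -1.3, 0.1]
opening: 0.085
grasp_force: 1.0
```

servo_tool:
  deltas:
    - {"dx": 0.1,"dy": 0.052,"dz": 0,"ax": 0,"ay": 0,"az": -0.16,"hand": 85}
    - {"dx": 0.1,"dy": 0.052,"dz": 0,"ax": 0,"ay": 0,"az": -0.16,"hand": 85}
    - {"dx": 0.1,"dy": 0.052,"dz": 0,"ax": 0,"ay": 0,"az": -0.16,"hand": 85}
    - {"dx": 0.1,"dy": 0.052,"dz": 0,"ax": 0,"ay": 0,"az": -0.16,"hand": 85}
    - {"dx": 0.1,"dy": 0.052,"dz": 0,"ax": 0,"ay": 0,"az": -0.16,"hand": 85}

```text
time: 13.5
position: [0.5332, -0.1186, 0.0046]
tcp_rot: [0.0, -0.151, 0.989, -0.0]
force: [-1.4, -0.5, 1.3]
opening: 0.0847
grasp_force: 0.9
```

```bash
python3 -c "
from tube import *
see('top');see('scene');s=arm.sense();print(s['time'],s['position'],s['tcp_rot'],s['opening'],s['force'])"
```

```text
top C(bay mm) [ 65.7 -63.5] wh [ 30.6 135.7] theta 6.5 [[43.0, 2.0], [58.0, -133.0], [89.0, -129.0], [73.0, 6.0]]
scene C(bay mm) [ 61.3 -55.5] wh [ 53.5 161.4] theta 14.9 [[15.0, 16.0], [56.0, -140.0], [108.0, -127.0], [66.0, 29.0]]
scene C(bay mm) [45.  84.6] wh [60.9 80.4] theta 21.1 [[2.0, 111.0], [31.0, 36.0], [88.0, 58.0], [59.0, 133.0]]
scene C(bay mm) [  7.4 233.7] wh [35.7 69.4] theta 26.6 [[-24.0, 257.0], [7.0, 195.0], [39.0, 211.0], [8.0, 273.0]]
13.6 [ 0.53356948 -0.11846295  0.00456189] [ 3.16951867e-04 -1.51321625e-01  9.88484528e-01  4.92277289e-05] 0.08512063627419475 [-0.19070314  0.29140159 -0.30966317]
```

servo_tool:
  deltas:
    - {"dx": 0.105,"dy": 0.041,"dz": 0,"ax": 0,"ay": 0,"az": -0.16,"hand": 85}
    - {"dx": 0.105,"dy": 0.041,"dz": 0,"ax": 0,"ay": 0,"az": -0.16,"hand": 85}
    - {"dx": 0.105,"dy": 0.041,"dz": 0,"ax": 0,"ay": 0,"az": -0.16,"hand": 85}
    - {"dx": 0.105,"dy": 0.041,"dz": 0,"ax": 0,"ay": 0,"az": -0.16,"hand": 85}
    - {"dx": 0.08,"dy": 0.03,"dz": 0,"ax": 0,"ay": 0,"az": -0.13,"hand": 85}

```text
time: 14.1
position: [0.5533, -0.1108, 0.0046]
tcp_rot: [0.0, -0.098, 0.995, 0.0]
force: [-1.2, -0.9, -0.1]
opening: 0.0849
grasp_force: 0.6
```

```bash
python3 -c "
from tube import *
see('top');s=arm.sense();p=s['position'][:2]-O;print(s['time'],s['position'],s['tcp_rot'],'hand bay',p@X,p@Y,s['force'])"
```

```text
top C(bay mm) [ 72.8 -54.8] wh [153.6  30.6] theta -0.2 [[57.0, -132.0], [88.0, -132.0], [88.0, 22.0], [58.0, 22.0]]
14.15 [ 0.55366224 -0.11076246  0.00458982] [ 2.01653558e-04 -9.71313828e-02  9.95271548e-01  5.59756107e-06] hand bay 0.04512898921323381 0.06691101354242783 [-0.26538638 -0.64338184 -0.03694801]
```

servo_tool:
  deltas:
    - {"dx": -0.25,"dy": -0.05,"dz": 0,"ax": 0,"ay": 0,"az": 0,"hand": 85}
    - {"dx": 0.08,"dy": -0.4,"dz": 0,"ax": 0,"ay": 0,"az": 0,"hand": 85}
    - {"dx": 0.08,"dy": -0.4,"dz": 0,"ax": 0,"ay": 0,"az": 0,"hand": 85}
    - {"dx": 0.08,"dy": -0.4,"dz": 0,"ax": 0,"ay": 0,"az": 0,"hand": 85}
    - {"dx": 0,"dy": 0,"dz": 0,"ax": 0,"ay": 0,"az": 0,"hand": 85}

```text
time: 14.65
position: [0.5533, -0.1641, 0.0047]
tcp_rot: [0.001, -0.097, 0.995, -0.001]
force: [-0.1, 0.3, -0.5]
opening: 0.0851
grasp_force: 0.0
```

servo_tool:
  deltas:
    - {"dx": 0.09,"dy": 0.017,"dz": 0,"ax": 0,"ay": 0,"az": 0,"hand": 85}
    - {"dx": 0.09,"dy": 0.017,"dz": 0,"ax": 0,"ay": 0,"az": 0,"hand": 85}
    - {"dx": 0.09,"dy": 0.017,"dz": 0,"ax": 0,"ay": 0,"az": 0,"hand": 85}
    - {"dx": 0.09,"dy": 0.017,"dz": 0,"ax": 0,"ay": 0,"az": 0,"hand": 85}
    - {"dx": 0.09,"dy": 0.017,"dz": 0,"ax": 0,"ay": 0,"az": 0,"hand": 85}

```text
time: 15.15
position: [0.5705, -0.1571, 0.0045]
tcp_rot: [-0.0, -0.099, 0.995, 0.0]
force: [-2.0, -0.8, 0.6]
opening: 0.0853
grasp_force: 1.2
```

```bash
python3 -c "
from tube import *
see('top');s=arm.sense();p=s['position'][:2]-O;print(s['time'],s['position'],s['tcp_rot'],'hand bay',p@X,p@Y,s['force'])"
```

```text
top C(bay mm) [ 80.8 -90.3] wh [30.  82.1] theta 0.5 [[65.0, -49.0], [66.0, -131.0], [96.0, -131.0], [95.0, -49.0]]
15.2 [ 0.57111999 -0.15711711  0.00456421] [ 3.05562178e-05 -9.86345126e-02  9.95123726e-01  5.03713260e-05] hand bay 0.053506333775099994 0.018091476562128065 [-0.56647523  0.17686109 -0.40524673]
```

servo_tool:
  deltas:
    - {"dx": 0.025,"dy": 0.005,"dz": 0,"ax": 0,"ay": 0,"az": 0,"hand": 85}
    - {"dx": 0.025,"dy": 0.005,"dz": 0,"ax": 0,"ay": 0,"az": 0,"hand": 85}
    - {"dx": 0.025,"dy": 0.005,"dz": 0,"ax": 0,"ay": 0,"az": 0,"hand": 85}
    - {"dx": 0.02,"dy": 0.004,"dz": 0,"ax": 0,"ay": 0,"az": 0,"hand": 85}
    - {"dx": 0.015,"dy": 0.003,"dz": 0,"ax": 0,"ay": 0,"az": 0,"hand": 85}

```text
time: 15.7
position: [0.5749, -0.1568, 0.0046]
tcp_rot: [0.0, -0.098, 0.995, 0.0]
force: [-1.6, -0.9, -0.1]
opening: 0.085
grasp_force: 1.0
```

Not touching the rail yet (friction-level force only). I inch on.

servo_tool:
  deltas:
    - {"dx": 0.015,"dy": 0.003,"dz": 0,"ax": 0,"ay": 0,"az": 0,"hand": 85}
    - {"dx": 0.015,"dy": 0.003,"dz": 0,"ax": 0,"ay": 0,"az": 0,"hand": 85}
    - {"dx": 0.01,"dy": 0.002,"dz": 0,"ax": 0,"ay": 0,"az": 0,"hand": 85}
    - {"dx": 0.01,"dy": 0.002,"dz": 0,"ax": 0,"ay": 0,"az": 0,"hand": 85}
    - {"dx": 0.01,"dy": 0.002,"dz": 0,"ax": 0,"ay": 0,"az": 0,"hand": 85}

```text
time: 16.2
position: [0.5762, -0.1563, 0.0045]
tcp_rot: [-0.001, -0.098, 0.995, -0.0]
force: [-7.8, -1.7, 3.3]
opening: 0.0848
grasp_force: 4.3
```

servo_tool:
  deltas:
    - {"dx": 0.012,"dy": 0.002,"dz": 0,"ax": 0,"ay": 0,"az": 0,"hand": 85}
    - {"dx": 0.012,"dy": 0.002,"dz": 0,"ax": 0,"ay": 0,"az": 0,"hand": 85}
    - {"dx": 0,"dy": 0,"dz": 0,"ax": 0,"ay": 0,"az": 0,"hand": 85}
    - {"dx": 0,"dy": 0,"dz": 0,"ax": 0,"ay": 0,"az": 0,"hand": 85}
    - {"dx": 0,"dy": 0,"dz": 0,"ax": 0,"ay": 0,"az": 0,"hand": 85}

```text
time: 16.7
position: [0.5763, -0.1563, 0.0045]
tcp_rot: [-0.002, -0.098, 0.995, -0.0]
force: [-12.1, -1.6, 5.1]
opening: 0.085
grasp_force: 5.7
```

servo_tool:
  deltas:
    - {"dx": -0.3,"dy": -0.06,"dz": 0,"ax": 0,"ay": 0,"az": 0,"hand": 85}
    - {"dx": -0.6,"dy": -0.1,"dz": 0,"ax": 0,"ay": 0,"az": 0,"hand": 85}
    - {"dx": 0,"dy": 0,"dz": 1,"ax": 0,"ay": 0,"az": 0,"hand": 85}
    - {"dx": -0.3,"dy": 0,"dz": 1,"ax": 0,"ay": 0,"az": 0,"hand": 85}
    - {"dx": -1,"dy": 0,"dz": 1,"ax": 0,"ay": 0,"az": 0,"hand": 85}

```text
time: 17.2
position: [0.4964, -0.1631, 0.1217]
tcp_rot: [0.002, -0.099, 0.995, -0.001]
force: [-0.4, -0.6, 0.4]
opening: 0.085
grasp_force: 0.0
```

servo_tool:
  deltas:
    - {"dx": -1,"dy": 0,"dz": 0.5,"ax": 0,"ay": 0,"az": 0,"hand": 85}
    - {"dx": -1,"dy": 0,"dz": 0,"ax": 0,"ay": 0,"az": 0,"hand": 85}
    - {"dx": -0.3,"dy": 0,"dz": 0,"ax": 0,"ay": 0,"az": 0,"hand": 85}
    - {"dx": 0,"dy": 0,"dz": 0,"ax": 0,"ay": 0,"az": 0,"hand": 85}
    - {"dx": 0,"dy": 0,"dz": 0,"ax": 0,"ay": 0,"az": 0,"hand": 85}

```text
time: 17.7
position: [0.4037, -0.1629, 0.1402]
tcp_rot: [0.001, -0.098, 0.995, -0.0]
force: [-0.9, 0.2, 0.3]
opening: 0.0848
grasp_force: 0.0
```

Run:
```python
from tube import *
see('top');d=imaging.snapshot('top')
cv2.imwrite('pics/t8.png',cv2.resize(d['frame'][130:270,160:400][:,:,::-1],None,fx=3.3,fy=3.3,interpolation=2))
# flush check: boundary of tube+rail heights, rail rear edge vs tube front edge along y
W=world(d);B=np.stack([(W[...,:2]-O)@X,(W[...,:2]-O)@Y,W[...,2]],-1)
for y in range(-120,131,25):
    k=(abs(B[...,1]*1e3-y)<5)&(B[...,2]>.016)&(B[...,0]>.03)&(B[...,0]<.125);print(y,(B[k][:,0].min()*1e3).round(1),(B[k][:,0].max()*1e3).round(1))
s=arm.sense();print(s['time'],s['position'],s['force'])
```

```text
top C(bay mm) [84.5  3.2] wh [ 27.3 269.9] theta 0.1 [[71.0, 138.0], [71.0, -132.0], [98.0, -132.0], [98.0, 138.0]]
-120 71.9 113.3
-95 71.4 113.2
-70 71.3 112.1
-45 71.3 113.2
-20 71.0 112.9
5 71.4 112.6
30 71.4 113.1
55 71.5 113.9
80 70.8 113.1
105 70.8 112.2
130 71.2 113.3
17.8 [ 0.40397562 -0.16276414  0.13978104] [ 0.62184063  0.50108761 -0.02814785]
```

View pics/t8.png

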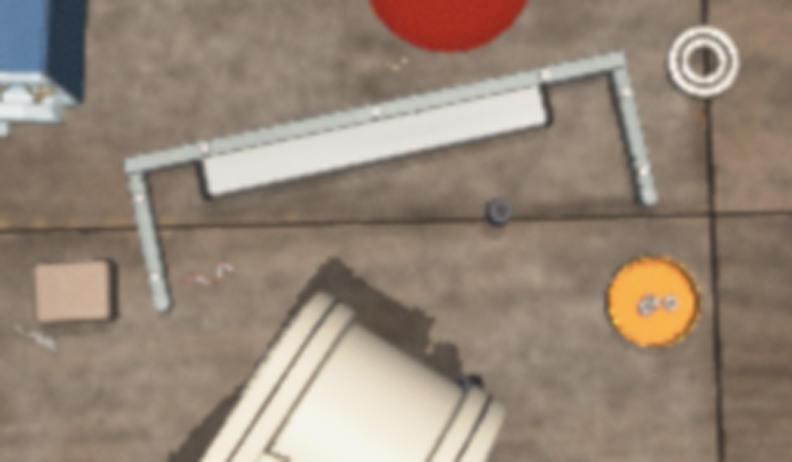

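The tube lies flush along the rail from (205,170) to (545,105) with no gap. The tub at (653,303), block at (75,290) and bearing at (704,60) are where they started, and the hand is clear.

```bash
python3 -c "
from workcell import arm
print(arm.hand_in())"
```

```text
the job is handed in; nothing more can be done
None
```

The tube lies flush along the back rail, put in by pushing only and in the order asked; the tub, block and bearing were not moved, and the job was handed in at about 18 s with the arm clear.

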